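Find the hidden release of the pigment drawer

TASK

The wooden pigment case has a flush drawer with no handle; its release is a notch hidden somewhere along the low ledge on the case's far side. Feel along that ledge with a fingertip to find the notch, press down inside it until the drawer springs out towards the robot, then lift clear so that the release springs back up. Use the fingertips only to touch and press: grasp and lift nothing, and leave the things around the case where they stand.

Things in the scene. Friction and masses are not known exactly. Their poses are not given: they have to be found in the camera images.
- case: Wooden case fixed to the table, 338 mm long (y), 66 mm high, with a ledge 34 mm deep and 30 mm high along all its far side. Origin on the table. Own axes: -x the drawer's side (towards the robot), +x the ledge's side, z up. Case body x -75 to +45 mm, ledge x +45 to +79 mm; the case wall rises 36 mm above the ledge. The last 25 mm of the ledge at each end are always solid.
- ledge_left (a point): Point on the middle line of the ledge's top (30 mm above the table), 144 mm left (+y) of the case's middle: the left limit of where the notch can reach. The ledge is flat and level but for one notch, 48 mm long along the ledge, as wide as the ledge and open on its outer side; its floor is a movable wooden key, 5 mm below the ledge's top.
- ledge_right (a point): The same at the right (-y) limit, 288 mm from ledge_left. The whole notch lies somewhere between the two points; where is not told.
- release_key (a joint): Downward travel of the key in the notch (m): 0 up (its top 5 mm below the ledge), 0.009 fully down. Spring: about 2 N at the start, 6 N fully down. The drawer is let go at about 0.005; press at least 0.007 and hold a moment. It springs back when let go.
- drawer (a joint): How far the drawer has come out of the case towards the case's -x (m): 0 shut and latched, 0.07 fully out. A spring drives it out when the key lets go; this takes about half a second.
- yogurt_tub: Open plastic tub, 140 mm across, 86 mm high, loose, right of the case. Leave alone. Origin under its centre.
- tin_orange: Flat round pigment tin, 74 mm across, 19 mm high, loose, right of the case. Leave alone. Origin under its centre.
- wax_puck: Round wax puck, 66 mm across, 14 mm high, loose, on the far side of the case. Leave alone. Origin under its centre.
- wax_block: Yellow slab of wax, 108 x 158 mm, 30 mm high, loose, beyond the left end of the case. Leave alone. Origin under its centre.

How it is judged:
On the way:
1. the key in the notch is pressed down (more than 4 mm) (value of joint release_key above 0.004 m), for 0.05 s.
At the end, for the whole second after the job is handed in: The drawer stands at least 55 mm out and at rest, the key has sprung back to within 2 mm of its upper stop, and each of the tub, orange tin, wax puck and wax block is within 20 mm of where it stood (value of joint drawer above 0.055 m and value of joint release_key below 0.002 m and velocity of joint drawer below 0.02 m/s and distance of each of yogurt_tub, tin_orange, wax_puck, wax_block from where it was at the start of the episode below 0.02 m); the robot touches nothing.
It fails at once if one of the things around the case is pushed away or carried (more than 20 mm) (distance of any of yogurt_tub, tin_orange, wax_puck, wax_block from where it was at the start of the episode above 0.02 m).
It fails at once if one of the things around the case is lifted (more than 8 mm) (height (world z) of any of yogurt_tub, tin_orange, wax_puck, wax_block above 0.008 m).
It also fails if it takes over 58 s, if anything falls off the work surface, if the arm or the gripper's body presses on something with over 40 N, if the wrist force passes 120 N, or if a joint passes its speed limit or range.

ROBOT

A 7-joint arm with a two-finger parallel gripper is mounted at the origin on the work surface; the furniture and walls round the work are solid. World frame = base frame: x ahead of the robot, y to its left, z up, the work surface at z = 0. Lengths are in m, angles in rad, forces in N, time in s.
With the tool pointing down it reaches from about 0.4 to 0.875 m from the base axis. Payload 19.3 kg.
Tool frame: the origin (TCP) lies midway between the tips of the shut fingers; the grasp point (between the pads) lies 19 mm behind it; z points along the fingers, y is the line along which they close (so a half turn about z gives the same grasp; the last joint's range is limited). The gripper opens to 85 mm and grips with 20 to 120 N. Pads are 22 mm wide; open, the fingers measure 114 mm over their backs; the gripper's body (76 mm by 85 mm) begins 54 mm behind the grasp point. The pads swing forward as they close: fully open they stand 13 mm farther back than shut.
Start: joints at [1.233, 0.521, -0.036, 1.599, 0.021, 1.021, -0.113], TCP at [0.165, -0.603, 0.231] pointing down, gripper open.
Joint ranges: [-2.91, 2.91], [-0.3, 2.13], [-1.5, 1.42], [0.17, 2.43], [-1.26, 4.41], [0.16, 1.93], [-2.52, 2.52]. Speed limits (rad/s): [1.89, 1.89, 2.39, 2.39, 3.01, 3.01, 3.01].

INTERFACE

Orientations are given as [roll, pitch, yaw] about the fixed x, y, z axes, in that order (R = Rz(yaw) Ry(pitch) Rx(roll)).
In Python, from workcell import bot, job, telemetry, grab_frame, calibration gives the robot as it stands (bot), with the cameras as plain functions, the job (job) and the readings (telemetry).
- The arm moves only by the tool hand_motion, called after ">>>" as name(argument=value, ...) on one line, values as JSON. Schema: {"type":"object","properties":{"motion":{"type":"array","items":{"type":"array","items":{"type":"array","items":{"type":"number"},"minItems":7,"maxItems":7},"minItems":1,"maxItems":5},"minItems":1,"maxItems":1},"force":{"type":"number"},"only":{"type":"string"},"quiet":{"type":"boolean"},"lines":{"type":"string"}},"required":["motion"],"additionalProperties":false}. motion is a list that holds a single list of rows (three levels of brackets), with 1 to 5 rows, each of 7 numbers: the finger opening in m, then dx, dy, dz in shares of 75 cm (1.0 is 75 cm), then a rotation vector rx, ry, rz in fractions of the full range, 1 being 2 rad; each row is the pose to reach, as a shift and turn from the pose commanded when the call began, along the tool's axes at that moment; what a row does not reach only later rows make up. A row lasts 1/8 s, in which the tool goes at most 0.0625 m and 0.188 rad, less where a joint would pass 70% of its speed; a pose out of reach is approached as far as the arm can. The fingers move at their own pace and stop on an object; force is the grip in N (left out, the last holds). Time passes only in rows, so rows that do not move let the fingers close. The tool returns the time, the measured TCP pose, the force, the opening and the grip force at its end. only (a regular expression) keeps the lines of the reply that match it, lines (a string "A,B") keeps lines A to B, and quiet returns only ok. Input that does not fit is refused with a message, and nothing moves.
- telemetry.observe(): the state, without advancing time (a new reading comes with each control period).
- grab_frame(name): name is "side" or "top"; returns the picture (420x560x3 uint8, blue, green, red); there is no depth.
- calibration(name): a dict with "vfov" (degrees; the focal length in pixels is half the picture's height over the tangent of half this angle, whatever the lens; pixels are square), "cx", "cy" (the principal point, pixels), "eye" and "attitude" of the camera in the world. Camera axes: x right, y down, z forward; pixel columns grow to the right and rows downward; lengths in m; the calibration is good to about 2 mm. A picture is of the moment at which its call begins. calibration takes no time and is no camera call.
- job.job_done(): hands the job in; it is judged then, once.
The state is a dict: "clock": time; "qpos": joint angles; "qd": joint speeds; "joint_efforts": joint torques, N m; "position": TCP position; "tool_rot": TCP orientation; "force": force on the tool from outside, world axes, zero at the start; "moment": the same for the moment, N m; "grip_width": finger opening in m; "finger_force": force on a finger pad.
Only numpy, scipy, OpenCV 4.12 (cv2) and the standard library are available. Lean on these libraries where they do the work, as an engineer would, in place of code of your own. Each camera call takes 0.05 s, during which the arm holds its last target. There are 200 camera calls.

## Working session

There is one attempt and no reset: what is moved stays moved. The work goes in short steps, Python scripts to look and compute and a tool call to move; the robot and the scene stay as the last step left them, time stands still between calls to the robot, and variables do not carry over. Pictures are saved under pics/ and viewed, at most 10 in all, crops included, and the job is handed in when it is done.

```bash
ls; mkdir -p pics
```

Run:
```python
from workcell import bot, job, telemetry, grab_frame, calibration
import cv2
for n in("side","top"):
    cv2.imwrite(f"pics/{n}0.png",grab_frame(n)); print(n,calibration(n))
print(telemetry.observe())
```

```text
pics
workcell.py
side {'vfov': 56.843581799520315, 'cx': 279.15291730422246, 'cy': 206.98052016824957, 'eye': array([0.30673168, 0.85428497, 0.67650644]), 'attitude': array([-2.18538536, -0.01131733, -2.82997681])}
top {'vfov': 54.359438918955505, 'cx': 275.89773019954623, 'cy': 212.60452254104544, 'eye': array([0.52719207, 0.05007864, 1.01245184]), 'attitude': array([-3.07590039,  0.00907485, -1.5654463 ])}
{'clock': 0.1, 'qpos': array([ 1.2327869 ,  0.52196696, -0.0363097 ,  1.599926  ,  0.02118814,
        1.02109989, -0.11276876]), 'qd': array([-1.00858106e-04, -9.91452400e-04, -7.59616428e-06, -1.73008984e-03,
        1.85558514e-04,  7.55322446e-04,  4.25262004e-04]), 'joint_efforts': array([ 3.10665593e-03, -9.28502512e+01,  1.98423408e+00, -3.70533299e+01,
        1.81485701e-02,  5.43477800e-03, -3.88726150e-06]), 'position': array([ 0.16527137, -0.60244979,  0.23078461]), 'tool_rot': array([-3.14057933e+00,  6.90981347e-05,  2.67807698e-01]), 'force': array([-0.50621629,  0.42299403,  0.30409313]), 'moment': array([-0.01734737,  0.02726082, -0.01724155]), 'finger_force': 0.0, 'grip_width': 0.08521841153103667}
```

View pics/side0.png

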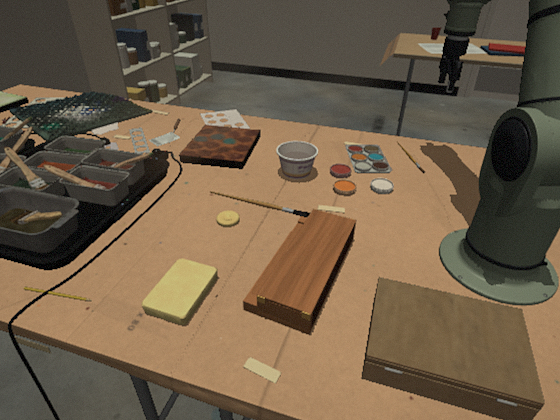

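View pics/top0.png

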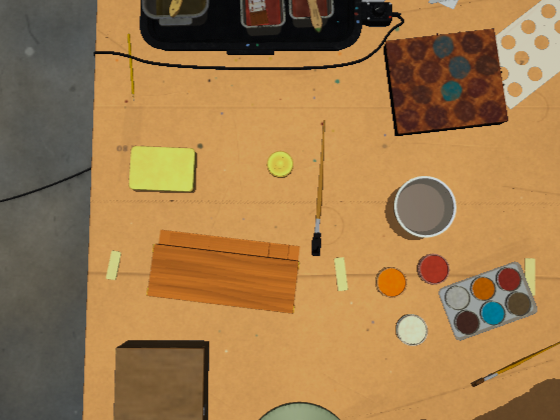

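The side view shows the case at about (300,265), with its ledge on the left side of the picture. The top view shows the case at (153–299, 232–312). Its ledge is the upper strip, with marks near (268–298, 250) that may be the notch. Next I zoom in and compute the geometry.

Create h.py:
```python
import numpy as np
from scipy.spatial.transform import Rotation as R
from workcell import bot, job, telemetry, grab_frame, calibration
def cam(n):
    c=calibration(n); f=210/np.tan(np.radians(c['vfov'])/2)
    return c,f,R.from_euler('xyz',c['attitude']).as_matrix()
def ray(n,u,v,z):
    c,f,M=cam(n); d=M@np.array([(u-c['cx'])/f,(v-c['cy'])/f,1]); e=c['eye']
    return e+d*(z-e[2])/d[2]
def proj(n,p):
    c,f,M=cam(n); q=M.T@(np.array(p)-c['eye']); return np.array([c['cx'],c['cy']])+f*q[:2]/q[2]
```

Run:
```python
import cv2,numpy as np
a=cv2.imread('pics/top0.png')[222:322,140:310]; b=cv2.imread('pics/side0.png')[200:330,235:365]
a=cv2.resize(a,None,fx=4.7,fy=4.7,interpolation=cv2.INTER_CUBIC)
cv2.imwrite('pics/ta.png',a)
from h import *
for u,v,z in [(162,231,.03),(299,245,.03),(154,244,.066),(299,259,.066),(148,295,.066),(293,312,.066)]: print(u,v,ray('top',u,v,z))
```

```text
162 231 [0.54611172 0.33320758 0.03      ]
299 245 [0.51432549 0.00361967 0.03      ]
154 244 [0.51526905 0.34067981 0.066     ]
299 259 [0.48268097 0.00526928 0.066     ]
148 295 [0.3984777  0.35157528 0.066     ]
293 312 [0.3622932 0.0187567 0.066    ]
```

View pics/ta.png

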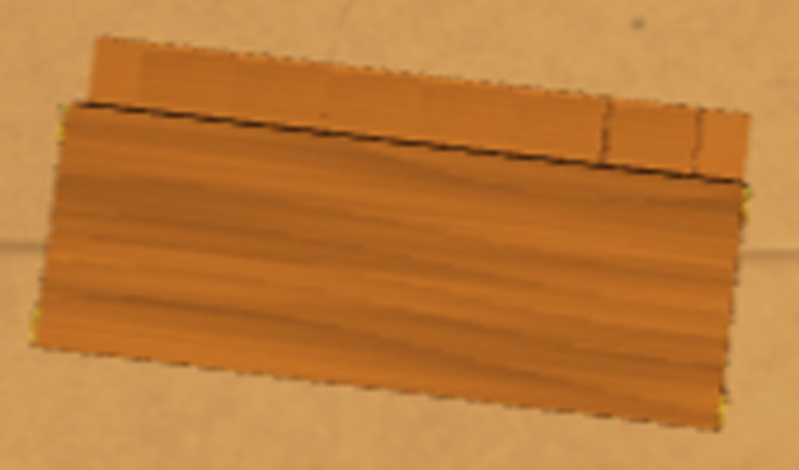

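The zoom shows a 48 mm section between two seams at crop x≈605 and 698 (full picture (268.7, 248) and (288.5, 251)), near the right end of the ledge. That is the probable notch, and I'll check it by touch.

Add to h.py:
```python
YAW=-0.0965; O=np.array([.4546,.1776]); C=np.array([[np.cos(YAW),-np.sin(YAW)],[np.sin(YAW),np.cos(YAW)]])
def local(p): return C.T@(np.array(p[:2])-O)
def go(x,y,z,loc=True):
    w=O+C@np.array([x,y]) if loc else np.array([x,y])
    s=telemetry.observe(); T=R.from_euler('xyz',s['tool_rot']); Rt=R.from_euler('xyz',[np.pi,0,YAW])
    d=np.r_[w,z]-s['position']
    print('world',w,'dist',np.linalg.norm(d),'shift',T.inv().apply(d).round(4),'rot',(T.inv()*Rt).as_rotvec().round(4),'local now',local(s['position']).round(4))
```

Run:
```python
from h import *
for u,v in [(605,130),(698,140),(651,135)]: print(local(ray('top',140+u/4.7,222+v/4.7,.03)))
for u,v,z in [(162,231,.03),(299,245,.03),(154,244,.066),(299,259,.066),(148,295,.066),(293,312,.066)]: print(local(ray('top',u,v,z)))
go(.062,-.119,.12)
```

```text
[ 0.05777076 -0.0964445 ]
[ 0.05755136 -0.14405583]
[ 0.05763507 -0.12000621]
[0.07609312 0.1637008 ]
[ 0.07621067 -0.16741632]
[0.04467399 0.16816656]
[ 0.04455444 -0.16882334]
[-0.07262376  0.16775846]
[-0.07657274 -0.16699807]
world [0.50484586 0.05317993] dist 0.7466152896283718 shift [ 0.501  -0.5423  0.1113] rot [-1.000e-03  3.000e-04  3.643e-01] local now [-0.2128 -0.8043]
```

The manual's scale: shifts go in shares of 75 cm and turns go in shares of 2 rad. Converting my numbers, -0.216 m is -0.288, 0.12 m is 0.16, 0.364 rad is 0.182.

>>> hand_motion(motion=[[[0,0.0533,-0.0573,0,0,0,0.035],[0,0.1067,-0.1147,0,0,0,0.07],[0,0.16,-0.1733,0,0,0,0.105],[0,0.2133,-0.2307,0,0,0,0.14],[0,0.2667,-0.288,0,0,0,0.182]]], force=20)

```text
clock: 0.72
position: [0.3016, -0.3397, 0.2313]
tool_rot: [3.142, -0.0, -0.099]
force: [2.0, 0.0, 0.4]
grip_width: 0.0001
finger_force: 0.0
```

```bash
python3 -c "
from h import *
go(.064,-.12,.12)"
```

```text
world [0.5067402  0.05199188] dist 0.45595633549092973 shift [ 0.1655 -0.4101  0.1113] rot [ 0.     -0.0001 -0.0023] local now [-0.1024 -0.5297]
```

To row units: -0.275 m is -0.3667, -0.22 m is -0.2933.

>>> hand_motion(motion=[[[0,0.0267,-0.0733,0,0,0,0],[0,0.06,-0.1467,0,0,0,0],[0,0.0933,-0.22,0,0,0,0],[0,0.12,-0.2933,0,0,0,0],[0,0.1467,-0.3667,0,0,0,0]]])

```text
clock: 1.35
position: [0.4375, -0.0765, 0.2313]
tool_rot: [3.142, -0.0, -0.096]
force: [1.6, -1.3, -0.0]
grip_width: -0.0002
finger_force: 0.0
```

```bash
python3 -c "
from h import *
go(.064,-.12,.12)"
```

```text
world [0.5067402  0.05199188] dist 0.18360053975360294 shift [ 0.0566 -0.1346  0.1113] rot [ 0.0001 -0.0001  0.0002] local now [ 0.0075 -0.2546]
```

To row units: -0.195 m is -0.26, 0.06 m is 0.08.

>>> hand_motion(motion=[[[0,0.02,-0.0667,0.0267,0,0,0],[0,0.04,-0.1333,0.0533,0,0,0],[0,0.06,-0.2,0.08,0,0,0],[0,0.0753,-0.26,0.1067,0,0,0],[0,0.0753,-0.26,0.1467,0,0,0]]])

```text
clock: 1.98
position: [0.5127, 0.1142, 0.1206]
tool_rot: [-3.14, -0.001, -0.092]
force: [-0.6, -0.4, 0.2]
grip_width: 0.0001
finger_force: 0.0
```

>>> hand_motion(motion=[[[0,0,0,0.04,0,0,0],[0,0,0,0.08,0,0,0],[0,0,0,0.0933,0,0,0],[0,0,0,0.1,0,0,0],[0,0,0,0.1,0,0,0]]])

```text
clock: 2.6
position: [0.5123, 0.1104, 0.0468]
tool_rot: [-3.141, -0.001, -0.096]
force: [0.0, -0.1, 0.7]
grip_width: 0.0001
finger_force: 0.0
```

```bash
python3 -c "
from h import *
go(.064,-.06,.03)"
```

```text
world [0.51252122 0.11171273] dist 0.016898451882839997 shift [ 0.0001 -0.0013  0.0168] rot [-0.0002 -0.0006  0.0001] local now [ 0.0639 -0.0613]
```

Now slow contact with the plain ledge, for a height reference.

To row units: 0.015 m is 0.02, 0.012 m is 0.016.

>>> hand_motion(motion=[[[0,0,0,0.008,0,0,0],[0,0,0,0.016,0,0,0],[0,0,0,0.02,0,0,0]]])

```text
clock: 2.98
position: [0.5119, 0.1103, 0.031]
tool_rot: [3.142, 0.0, -0.096]
force: [-0.9, -0.1, -0.4]
grip_width: -0.0
finger_force: 0.0
```

>>> hand_motion(motion=[[[0,0,0,0.0013,0,0,0],[0,0,0,0.0027,0,0,0],[0,0,0,0.0027,0,0,0]]])

```text
clock: 3.35
position: [0.5119, 0.1103, 0.0301]
tool_rot: [3.141, -0.0, -0.096]
force: [-6.1, -2.3, 19.2]
grip_width: -0.0
finger_force: 9.3
```

>>> hand_motion(motion=[[[0,0,0,0.0007,0,0,0],[0,0,0,0.0013,0,0,0],[0,0,0,0.0013,0,0,0]]])

```text
clock: 3.72
position: [0.512, 0.1103, 0.0299]
tool_rot: [3.141, -0.001, -0.096]
force: [-13.5, -1.7, 41.7]
grip_width: 0.0002
finger_force: 21.0
```

Ledge top confirmed at 0.030 m. I'll lift slightly, slide over to the suspected notch and feel downwards.

To row units: 0.0588 m is 0.0784, 0.03 m is 0.04.

>>> hand_motion(motion=[[[0,0,0,-0.008,0,0,0],[0,0,0.04,-0.008,0,0,0],[0,0,0.0784,-0.008,0,0,0],[0,0,0.0784,-0.008,0,0,0]]])

```text
clock: 4.22
position: [0.5062, 0.0495, 0.0344]
tool_rot: [3.141, 0.0, -0.099]
force: [0.7, 1.0, -0.1]
grip_width: -0.0
finger_force: 0.0
```

>>> hand_motion(motion=[[[0,0,0,0.004,0,0,0],[0,0,0,0.008,0,0,0],[0,0,0,0.008,0,0,0]]])

```text
clock: 4.6
position: [0.5062, 0.0524, 0.028]
tool_rot: [-3.142, 0.0, -0.095]
force: [-0.8, 0.0, 0.3]
grip_width: -0.0003
finger_force: 0.0
```

>>> hand_motion(motion=[[[0,0,0,0.0013,0,0,0],[0,0,0,0.0027,0,0,0],[0,0,0,0.0027,0,0,0]]])

```text
clock: 4.97
position: [0.5063, 0.0518, 0.0262]
tool_rot: [-3.142, 0.0, -0.096]
force: [-0.7, 0.1, 0.3]
grip_width: 0.0002
finger_force: 0.0
```

```bash
python3 -c "
from h import *
go(.064,-.12,.03)"
```

```text
world [0.5067402  0.05199188] dist 0.0037908214565870796 shift [ 0.0005 -0.0002 -0.0038] rot [-0.      0.0001  0.0003] local now [ 0.0635 -0.1202]
```

In the notch: the tip is below the ledge level with no force. Now press 9–10 mm more.

To row units: 0.0095 m is 0.0127, 0.008 m is 0.0107.

>>> hand_motion(motion=[[[0,0,0,0.0027,0,0,0],[0,0,0,0.0053,0,0,0],[0,0,0,0.008,0,0,0],[0,0,0,0.0107,0,0,0],[0,0,0,0.0127,0,0,0]]])

```text
clock: 5.6
position: [0.5065, 0.0518, 0.0168]
tool_rot: [-3.141, -0.0, -0.096]
force: [0.1, 0.3, 5.7]
grip_width: -0.0
finger_force: 2.7
```

>>> hand_motion(motion=[[[0,0,0,0,0,0,0],[0,0,0,0,0,0,0],[0,0,0,0,0,0,0]]])

```text
clock: 5.98
position: [0.5065, 0.0518, 0.0168]
tool_rot: [-3.141, -0.0, -0.096]
force: [1.2, -0.7, 6.0]
grip_width: 0.0001
finger_force: 2.7
```

The key is about 8 mm down at 6 N, as the spring figures predict. Lift clear and look.

To row units: -0.11 m is -0.1467, -0.06 m is -0.08.

>>> hand_motion(motion=[[[0,0,0,0,0,0,0],[0,0,0,0,0,0,0],[0,0,0,-0.0267,0,0,0],[0,0,0,-0.08,0,0,0],[0,0,0,-0.1467,0,0,0]]])

```text
clock: 6.6
position: [0.5055, 0.0517, 0.1272]
tool_rot: [3.141, 0.002, -0.096]
force: [0.1, -1.4, -0.3]
grip_width: -0.0001
finger_force: 0.0
```

>>> hand_motion(motion=[[[0,0,0,-0.0667,0,0,0],[0,0,0,-0.1333,0,0,0],[0,0,0,-0.1333,0,0,0],[0,0,0,-0.1333,0,0,0]]])

```text
clock: 7.1
position: [0.506, 0.0516, 0.2263]
tool_rot: [3.141, 0.001, -0.096]
force: [0.1, 0.0, -0.1]
grip_width: -0.0003
finger_force: 0.0
```

```bash
python3 -c "
from h import *
import cv2
a=grab_frame('top');b=grab_frame('side')
cv2.imwrite('pics/top1.png',a)
import numpy as np
cv2.imwrite('pics/fin.png',np.hstack([a[120:420,90:480],b[120:420,120:500]]))"
```

```text
(no output)
```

View pics/fin.png

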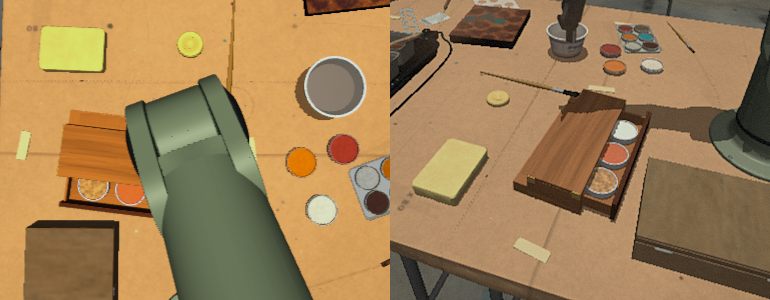

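The drawer is open, showing its tins. Its front edge is at about (150, 323) in the full top picture, against (148, 295) for the case front, so it is roughly 65–70 mm out. The surrounding objects have not moved and the arm is clear.

```bash
python3 -c "
from h import *
print(local(ray('top',150,323,.055)))
print(job.job_done())"
```

```text
[-0.13752492  0.15867004]
the job is handed in; nothing more can be done
None
```

The notch was near the right end of the ledge; pressing the key there sprang the drawer out by about 63 mm (camera estimate; 55 mm needed), the arm lifted clear with nothing around the case visibly moved, and the job is handed in, though the key's return was not measured.

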